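# Build one tier of a kiln load

## Robot

A 6-joint arm with a two-finger parallel gripper is mounted at the origin on the work surface. World frame = base frame: x ahead of the robot, y to its left, z up, the work surface at z = 0. Lengths are in mm, angles in rad, forces in N, time in s.
With the tool pointing down it reaches from about 350 to 775 mm from the base axis. Payload 7.3 kg.
Tool frame: the origin (TCP) lies at the very end of the fingers, on their centre line; the grasp point (between the pads) lies 19 mm behind it; z points along the fingers, y is the line along which they close (so a half turn about z gives the same grasp; the last joint's range is limited). The gripper opens to 92 mm and grips with 3 to 60 N. Pads are 19 mm wide; open, the fingers measure 130 mm over their backs; the gripper's body (75 mm by 190 mm) begins 47 mm behind the grasp point.
Start: joints at [-1.459, 0.342, 1.524, -0, 1.275, -0.146], TCP at [133.873, -507.664, 226.741] pointing down, gripper open.
Joint ranges: [-2.53, 2.53], [-0.77, 2.02], [0.04, 2.7], [-1, 4.14], [0.28, 2.66], [-3.11, 3.11]. Speed limits (rad/s): [2.57, 2.57, 3.14, 3.14, 3.14, 3.14].

## Interface

Orientations are given as [roll, pitch, yaw] about the fixed x, y, z axes, in that order (R = Rz(yaw) Ry(pitch) Rx(roll)).
In Python, from plant import get_obs, vision, workorder gives the robot as it stands.
- The arm moves only by the shell command python3 -m pendant 'ROWS' [OPENING]. ROWS is a JSON object of lists of equal length, an entry for each row: "dp": the shift along the tool's x, y, z in m, a list of three; "rotation": the turn, a rotation vector about the tool's x, y, z in rad, a list of three. A call has 1 to 8 rows; each row is the pose to reach, as a shift and turn from the pose commanded when the call began, along the tool's axes at that moment; what a row does not reach only later rows make up. A row lasts 1/8 s, in which the tool goes at most 62.5 mm and 10.7 degrees, less where a joint would pass 70% of its speed; a pose out of reach is approached as far as the arm can. A call with a gripper value outside its range is refused whole. OPENING is the finger opening in m, from 0 to 0.0918, set as the call begins (- or left out, the last holds). The fingers move at their own pace and stop on an object; the grip force is fixed at half the most. Time passes only in rows, so rows that repeat a pose let the fingers close. It gives the time, the measured TCP pose, the force, the opening and the grip force at its end, in the units of the state.
- get_obs(): the state, without advancing time (a new reading comes with each control period).
- vision.capture(name): name is "scene" or "side" or "wrist"; returns a dict with "pixels" (420x560x3 uint8, red, green, blue), "vfov" (degrees; the focal length in pixels is half the picture's height over the tangent of half this angle, whatever the lens; pixels are square), "cx", "cy" (the principal point, pixels), "pose" (4x4, takes a point from camera to world coordinates); the wrist camera has in their place "T_tool_cam" (4x4, takes a point from camera to tool coordinates, whose origin is the TCP and whose axes are the flange's). Camera axes: x right, y up, looking along -z (the intrinsics and any distortion apply to the point x, -y, -z); pixel columns grow to the right and rows downward; lengths in mm; the calibration is good to about 2 mm. A picture is of the moment at which its call begins: read the wrist's pose just before it. There is no depth.
- workorder.close_job(): hands the job in; it is judged then, once.
The state is a dict: "time": time; "joint_positions": joint angles; "dq": joint speeds; "tau": joint torques, N m; "tool_pos": TCP position; "tcp_rot": TCP orientation; "contact_force": force on the tool from outside, world axes, zero at the start; "moment": the same for the moment, N m; "grip_width": finger opening in mm; "finger_force": force on a finger pad.
Only numpy, scipy, OpenCV 4.12 (cv2) and the standard library are available. Lean on these libraries where they do the work, as an engineer would, in place of code of your own. Each camera call takes 0.05 s, during which the arm holds its last target. There are 200 camera calls.

## Task

Build up one tier of the test-kiln load on the base slab, in this order: first stand the little open cup on the round pale patch in the middle; then stand the two tall props upright on the two oblong patches, turned square with them; then lay the long thin shelf level across both props, centred over the slab and in line with it; last stand the lidded jar upright on the middle of the shelf. Leave the short prop where it lies, and let go of everything.

Things in the scene. Friction and masses are not known exactly. Their poses are not given: they have to be found in the camera images.
- base_slab: Fixed beige ceramic kiln slab lying flat, left or right on the table: 110 (x) x 270 (y) x 20 mm high. Origin: centre of its underside; y along its length. On its top (z = 20 mm) are three pale flat patches without relief: a round one, diameter 56 mm, in the middle (x = y = 0), and an oblong one, 70 (x) x 36 (y) mm, towards each end at x = 0, y = +90 and -90 mm.
- cup: Small open straight-sided cup of red-brown fired clay, upright, no handle: 56 mm outer diameter, 42 mm high, wall 5 mm, inner floor 6 mm up, about 80 g. Origin: centre of its underside; z up. Can be held across its outside.
- prop_a: One of two identical tall beige ceramic props, a solid block standing upright: 70 (x) x 36 (y) x 80 mm high, about 300 g. Origin: centre of its underside; z up. Hold it across its 36 mm (its y). Either tall prop may go on either oblong patch, its 70 mm along the patch's 70 mm.
- prop_b: The other tall beige prop, the same in every way: 70 (x) x 36 (y) x 80 mm high, origin at the centre of its underside.
- short_prop: A shorter and stubbier beige ceramic prop, 50 (x) x 36 (y) x 45 mm high, not wanted for this job: to be left where it is. Origin: centre of its underside.
- shelf: Long thin beige ceramic kiln shelf lying flat on the table on the side away from the slab: 60 (x) x 240 (y) x 14 mm thick, plain, about 400 g. Origin: centre of its underside; y along its length. Hold it across its 60 mm (its x) at mid-length. It ends with its underside 100 mm above the table.
- jar: Small lidded jar of red-brown fired clay, one solid piece, upright: straight body 56 mm in diameter up to 58 mm, sloping lid to 66 mm, and a small knob 16 mm wide on top to 78 mm overall, about 200 g. Origin: centre of its underside; z up. Hold it across its body.
Things that resemble listed ones, but are neither listed nor needed, are in the scene too. Leave any green look-alike of the prop_b alone.

How it is judged:
By the outcome, as a careful person would: the job done as asked, in the order asked, and still so for the second after the job is handed in, with the robot touching nothing.
It also fails if it takes over 136 s, if anything falls off the work surface, if the arm or the gripper's body presses on something with over 40 N, if the wrist force passes 120 N, or if a joint passes its speed limit or range.

## Working session

There is one attempt and no reset: what is moved stays moved. The work goes in short steps, Python scripts to look and compute and a shell command to move; the robot and the scene stay as the last step left them, time stands still between calls to the robot, and variables do not carry over. Pictures are saved under pics/ and viewed, at most 14 in all, crops included, and the job is handed in when it is done.

```bash
ls; mkdir -p pics; python3 - <<'E'
from plant import get_obs, vision, workorder
import cv2
print(get_obs())
for n in("scene","side"):
    d=vision.capture(n); cv2.imwrite(f"pics/{n}0.png",d["pixels"][:,:,::-1]); print({k:v for k,v in d.items() if k!="pixels"})
E
```

```text
pics
{'time': 0.0, 'joint_positions': array([-1.45902940e+00,  3.42727844e-01,  1.52503330e+00,  1.23726565e-05,
        1.27539881e+00, -1.46020855e-01]), 'dq': array([-9.42896754e-04, -1.12077311e-03,  7.99305437e-04, -4.38455458e-04,
        1.20297658e-03,  9.12552815e-05]), 'tau': array([-3.66559207e-04, -4.31246674e+01, -2.44221514e+01,  7.17030955e-02,
        5.60436992e-02, -9.59831391e-05]), 'tool_pos': array([ 133.81244657, -507.23169464,  226.03662796]), 'tcp_rot': array([-3.14004375e+00, -2.39751114e-04,  2.57783982e-01]), 'contact_force': array([ 0.62431145,  0.34597627, -0.31444961]), 'moment': array([-0.05110095,  0.04538933,  0.04441647]), 'finger_force': 0.0, 'grip_width': 91.78750700809331}
{'vfov': 46.60305765310528, 'cx': 283.41468418049726, 'cy': 210.60030750542617, 'pose': array([[ 2.43806234e-01, -6.13912633e-01,  7.50779461e-01,
         1.27067757e+03],
       [ 9.69772728e-01,  1.62282062e-01, -1.82223456e-01,
        -1.89581238e+02],
       [-9.96875790e-03,  7.72512661e-01,  6.34921107e-01,
         7.10423286e+02],
       [ 0.00000000e+00,  0.00000000e+00,  0.00000000e+00,
         1.00000000e+00]])}
{'vfov': 52.73961810374967, 'cx': 274.849154964453, 'cy': 210.13540376727138, 'pose': array([[-9.98973002e-01,  2.50376540e-02, -3.77631648e-02,
         4.31621854e+02],
       [-4.48418400e-02, -6.65753113e-01,  7.44823471e-01,
         5.89510908e+02],
       [-6.49231214e-03,  7.45751908e-01,  6.66192120e-01,
         5.74794856e+02],
       [ 0.00000000e+00,  0.00000000e+00,  0.00000000e+00,
         1.00000000e+00]])}
```

View pics/scene0.png

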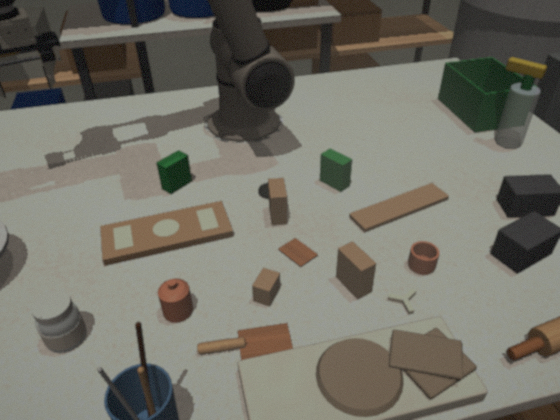

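View pics/side0.png

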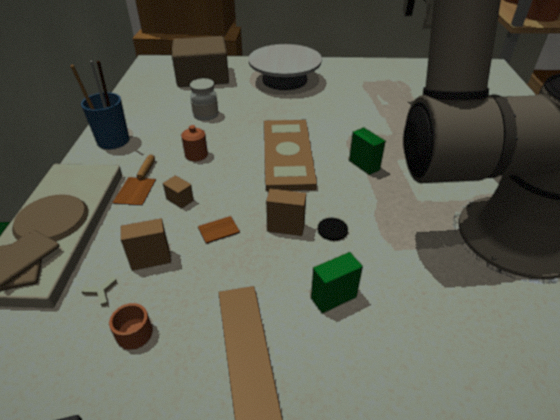

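The scene view shows the slab at (165,231), jar (175,300), short prop (266,287), tall props (278,201) and (355,270), cup (424,257) and shelf (400,206). Green blocks are at (174,172) and (335,169). The side view agrees. Next come coarse positions.

```bash
cat > h.py <<'E'
import numpy as np, cv2
from plant import get_obs, vision, workorder
from scipy.spatial.transform import Rotation as R
def grab(n):
    o=get_obs(); d=vision.capture(n)
    if n=="wrist":
        T=np.eye(4); T[:3,:3]=R.from_euler('xyz',o['tcp_rot']).as_matrix(); T[:3,3]=o['tool_pos']
        d['pose']=T@d['T_tool_cam']
    return d
def cast(d,px,z):
    px=np.atleast_2d(np.array(px,float)); f=d['pixels'].shape[0]/2/np.tan(np.radians(d['vfov'])/2)
    v=np.c_[(px[:,0]-d['cx'])/f,-(px[:,1]-d['cy'])/f,-np.ones(len(px))]@d['pose'][:3,:3].T
    c=d['pose'][:3,3]; return (c+v*((z-c[2])/v[:,2])[:,None])[:,:2]
def rel(p,yaw,rp=(np.pi,0)):
    """shift (mm) and rotvec (rad) in present tool axes to world TCP p, pointing down, yaw"""
    o=get_obs(); A=R.from_euler('xyz',o['tcp_rot'])
    return A.inv().apply(np.array(p)-o['tool_pos']).round(1),(A.inv()*R.from_euler('xyz',[np.pi,0,yaw])).as_rotvec().round(4)
def save(d,n): cv2.imwrite(f"pics/{n}.png",d['pixels'][:,:,::-1])
E
python3 - <<'E'
from h import *
np.set_printoptions(precision=0,suppress=True)
s=grab("scene"); e=grab("side")
P=lambda n,a,b,z: print(n,cast(s,a,z)[0],cast(e,b,z)[0])
P("slab",(166,228),(288,149),20)
P("cup",(424,248),(131,320),42)
P("jarknob",(174,284),(194,128),78)
P("shelf",(400,205),(252,358),14)
P("prop1top",(277,187),(287,198),80)
P("prop2top",(356,255),(146,230),80)
P("short",(267,279),(178,184),45)
w=vision.capture("wrist"); print(w['vfov'],w['cx'],w['cy'],w['T_tool_cam'])
E
```

```text
slab [ 447. -249.] [ 442. -247.]
cup [663. 241.] [662. 243.]
jarknob [ 669. -240.] [ 654. -237.]
shelf [495. 271.] [482. 281.]
prop1top [444.  -2.] [439.   3.]
prop2top [683.  89.] [673.  94.]
short [668. -76.] [661. -75.]
69.07638233936885 279.5128252621269 209.97753197052103 [[  -0.    1.    0.   69.]
 [   1.   -0.    0.   -1.]
 [   0.    0.   -1. -159.]
 [   0.    0.    0.    1.]]
```

```bash
python3 -c "
from h import *
print(rel([490,-150,300],0), get_obs()['tcp_rot'])"
```

```text
(array([ 435.5, -254.9,  -73.4]), array([-0.0006, -0.    ,  0.2578])) [-3.14096655e+00 -8.19085427e-05  2.57815366e-01]
```

```bash
python3 -m pendant '{"dp":[[0.218,-0.127,-0.073],[0.218,-0.127,-0.073],[0.218,-0.127,-0.073],[0.218,-0.127,-0.073],[0.435,-0.255,-0.073],[0.435,-0.255,-0.073],[0.435,-0.255,-0.073],[0.435,-0.255,-0.073]],"rotation":[[0,0,0.13],[0,0,0.13],[0,0,0.13],[0,0,0.13],[0,0,0.258],[0,0,0.258],[0,0,0.258],[0,0,0.258]]}'
python3 -m pendant '{"dp":[[0.0,0,0],[0,0,0],[0,0,0]],"rotation":[[0,0,0],[0,0,0],[0,0,0]]}'
python3 - <<'E'
from h import *
d=grab("wrist"); save(d,"w1"); print(rel([490,-150,300],0)); print(get_obs()['tool_pos'])
import pickle; pickle.dump(d,open("w1.pkl","wb"))
E
```

```text
time: 1.25
tool_pos: [480.7, -158.5, 299.7]
tcp_rot: [3.141, -0.0, -0.0]
contact_force: [0.7, -0.9, -0.3]
grip_width: 91.8
finger_force: 0.0
time: 1.62
tool_pos: [478.8, -161.3, 299.6]
tcp_rot: [3.141, 0.0, -0.002]
contact_force: [-0.8, 0.2, 0.5]
grip_width: 91.8
finger_force: 0.0
(array([ 11.2, -11.4,  -0.4]), array([ 0.0003,  0.    , -0.0025]))
[ 478.80210341 -161.38883499  299.64408681]
```

View pics/w1.png

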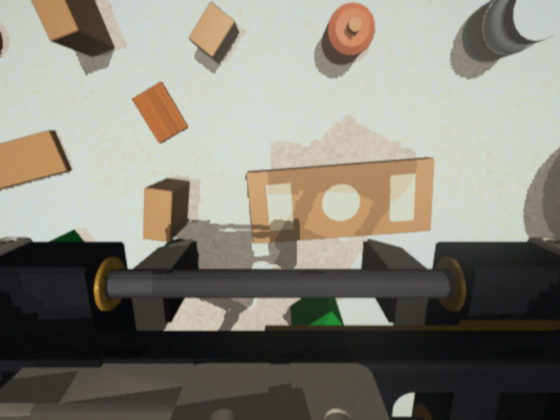

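The wrist view shows the slab around (340,200) with patches at (280,208), (341,202) and (402,197). Prop 1 is at (165,210), the short prop (213,32), the jar (352,30) and prop 2 (70,25). I'll use the patch centroids for the slab pose.

```bash
cat >> h.py <<'E'
def comps(mask,amin=60):
    n,l,st,c=cv2.connectedComponentsWithStats(mask.astype(np.uint8),connectivity=4)
    return [(i,st[i],c[i],l==i) for i in range(1,n) if st[i][4]>amin]
def rect(d,m,z):
    c=max(cv2.findContours(m.astype(np.uint8),cv2.RETR_EXTERNAL,cv2.CHAIN_APPROX_NONE)[0],key=len)
    w=cast(d,c[:,0,:],z).astype(np.float32); (x,y),(a,b),t=cv2.minAreaRect(w)
    bx=cv2.boxPoints(((x,y),(a,b),t)); e=[bx[1]-bx[0],bx[2]-bx[1]]; e=max(e,key=np.linalg.norm)
    return np.array([x,y]),sorted([a,b]),(np.arctan2(e[1],e[0])+np.pi/2)%np.pi-np.pi/2  # angle of long side
E
python3 - <<'E'
from h import *
import pickle
d=pickle.load(open("w1.pkl","rb")); hsv=cv2.cvtColor(d['pixels'],cv2.COLOR_RGB2HSV)
for p in[(280,208),(341,202),(260,180),(150,210),(180,195),(215,25),(360,15)]: print(p,hsv[p[1],p[0]],d['pixels'][p[1],p[0]])
m=np.zeros(hsv.shape[:2],bool); m[140:240,250:430]=1
s=(hsv[...,1]>85)&(hsv[...,2]>100)
k=[]
for i,st,c,mm in comps(m&~s):
    print(st,c.round(1),cast(d,c,20).round(1),rect(d,mm,20))
E
```

```text
(280, 208) [ 41  20 215] [209 215 198]
(341, 202) [ 39  23 215] [209 215 196]
(260, 180) [ 16 108 206] [206 165 119]
(150, 210) [ 15 121 196] [196 151 103]
(180, 195) [17 96 69] [69 58 43]
(215, 25) [ 16 102 207] [207 167 124]
(360, 15) [ 11 129 206] [206 141 102]
[ 250  140  180   32 4521] [331.1 152.4] [[ 514.3 -233.3]] (array([ 509.58413696, -245.21690369]), [43.47627639770508, 254.74252319335938], np.float32(1.5683588))
[ 389  173   27   49 1214] [402.  197.3] [[ 449.  -340.2]] (array([ 448.11672974, -340.17532349]), [37.560333251953125, 72.09017181396484], np.float32(0.073414564))
[ 265  183   34   57 1432] [281.2 210.9] [[ 428.6 -162.6]] (array([ 426.62466431, -164.18304443]), [44.567447662353516, 88.50973510742188], np.float32(0.077297926))
[ 321  184   39   38 1155] [340.5 202.2] [[ 441.7 -250.1]] (array([ 440.80682373, -249.70501709]), [56.24225616455078, 56.55873107910156], np.float32(1.5685807))
[305 230 125  10 648] [386.4 236.1] [[ 388.4 -322.7]] (array([ 391.10595703, -293.459198  ]), [14.473450660705566, 189.15249633789062], np.float32(1.5686389))
```

```bash
python3 -m pendant '{"dp":[[-0.05,-0.311,0],[-0.05,-0.311,0],[-0.05,-0.311,0],[-0.05,-0.311,0],[-0.05,-0.311,0],[-0.05,-0.311,0],[-0.05,-0.311,0],[-0.05,-0.311,0]],"rotation":[[0,0,0],[0,0,0],[0,0,0],[0,0,0],[0,0,0],[0,0,0],[0,0,0],[0,0,0]]}'
python3 -m pendant '{"dp":[[0.0,0,0],[0,0,0]],"rotation":[[0,0,0],[0,0,0]]}'
python3 - <<'E'
from h import *
d=grab("wrist"); save(d,"w2"); print(get_obs()['tool_pos'])
import pickle; pickle.dump(d,open("w2.pkl","wb"))
E
```

```text
time: 2.68
tool_pos: [430.1, 149.1, 299.5]
tcp_rot: [3.141, -0.0, -0.003]
contact_force: [0.0, 0.2, 0.4]
grip_width: 91.8
finger_force: 0.0
time: 2.92
tool_pos: [429.9, 149.9, 299.5]
tcp_rot: [3.141, 0.0, -0.002]
contact_force: [0.9, -1.1, -0.3]
grip_width: 91.7
finger_force: 0.0
[429.82152535 150.16233354 299.48177805]
```

View pics/w2.png

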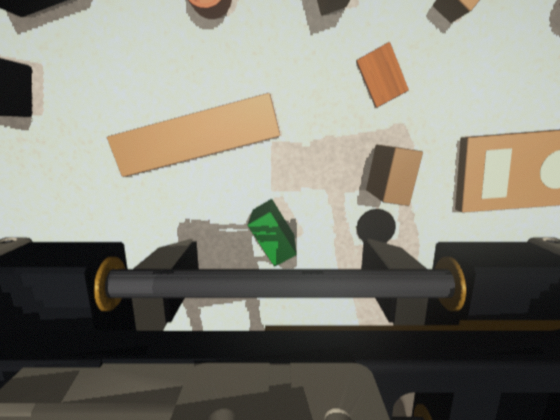

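The shelf is at (195,135), prop 1's bright top is at (403,175), and the cup is cut off at the top edge (207,3).

```bash
cat >> h.py <<'E'
def tops(d,vmin=120,zs=(14,80)):
    hsv=cv2.cvtColor(d['pixels'],cv2.COLOR_RGB2HSV)
    m=(hsv[...,0]<22)&(hsv[...,1]>75)&(hsv[...,2]>vmin)
    m=cv2.morphologyEx(m.astype(np.uint8),cv2.MORPH_OPEN,np.ones((3,3),np.uint8))
    for i,st,c,mm in comps(m,200):
        print(st[:5],c.round(0),[(z,*[np.round(q,2).tolist() for q in rect(d,mm,z)]) for z in zs])
E
python3 - <<'E'
from h import *
import pickle
tops(pickle.load(open("w2.pkl","rb")))
print('w1');tops(pickle.load(open("w1.pkl","rb")),zs=(45,80))
E
```

```text
[ 357   43   51   64 1947] [382.  74.] [(14, [567.56, 12.27], [48.58, 67.78], 0.47999998927116394), (80, [557.37, 32.81], [41.36, 57.71], 0.47999998927116394)]
[ 108   94  171   82 7211] [195. 135.] [(14, [488.15, 273.42], [59.29, 238.58], -1.3200000524520874), (80, [489.75, 255.15], [50.48, 203.12], -1.3200000524520874)]
[ 462  130   98   82 5236] [511. 171.] [(14, [436.74, -191.01], [110.28, 144.99], -1.4900000095367432), (80, [445.98, -140.26], [93.89, 123.45], -1.4900000095367432)]
[ 384  148   38   57 1495] [402. 176.] [(14, [429.56, -28.1], [40.2, 80.96], -0.12999999523162842), (80, [439.87, -1.56], [34.23, 68.93], -0.12999999523162842)]
w1
[  32    0   46   40 1190] [55. 17.] [(45, [678.84, 108.06], [38.21, 45.08], 0.30000001192092896), (80, [667.75, 85.29], [34.97, 41.27], 0.30000001192092896)]
[ 190    3   44   53 1288] [211.  29.] [(45, [662.66, -77.93], [34.63, 48.94], -0.6499999761581421), (80, [652.93, -84.95], [31.69, 44.79], -0.6499999761581421)]
[ 328    3   47   52 1906] [351.  28.] [(45, [663.17, -247.14], [55.05, 56.1], 1.5700000524520874), (80, [653.4, -239.82], [50.39, 51.34], 1.5700000524520874)]
[ 133   82   54   61 1799] [160. 112.] [(45, [567.14, -5.9], [45.48, 63.4], 0.47999998927116394), (80, [565.51, -19.01], [41.63, 58.03], 0.47999998927116394)]
[   0  131   66   58 2637] [ 29. 159.] [(45, [507.38, 183.18], [55.28, 99.04], -1.3300000429153442), (80, [510.81, 154.05], [50.6, 90.65], -1.3300000429153442)]
[ 247  158  187   82 9010] [345. 197.] [(45, [448.46, -244.24], [104.02, 253.16], -1.5), (80, [456.88, -237.17], [95.21, 231.71], -1.5)]
[ 144  188   28   53 1330] [157. 213.] [(45, [430.33, 11.8], [37.7, 75.56], -0.11999999731779099), (80, [440.29, -2.81], [34.51, 69.16], -0.11999999731779099)]
```

```bash
python3 -m pendant '{"dp":[[0.15,-0.04,0.05],[0.15,-0.04,0.05],[0.15,-0.04,0.05],[0.15,-0.04,0.05],[0.15,-0.04,0.05],[0.15,-0.04,0.05]],"rotation":[[0,0,0],[0,0,0],[0,0,0],[0,0,0],[0,0,0],[0,0,0]]}'
python3 - <<'E'
from h import *
d=grab("wrist"); save(d,"w3"); print(get_obs()['tool_pos'])
import pickle; pickle.dump(d,open("w3.pkl","wb"))
tops(d,zs=(42,80)); tops(d,60,zs=(42,80))
E
```

```text
time: 3.72
tool_pos: [579.1, 190.6, 250.7]
tcp_rot: [-3.141, -0.001, -0.0]
contact_force: [-0.4, 0.6, 0.8]
grip_width: 91.6
finger_force: 0.0
[579.12635756 190.67847563 250.72342672]
[ 486    0   74   58 3769] [525.  28.] [(42, [752.28, -74.8], [54.52, 81.07], 1.5199999809265137), (80, [741.49, -47.28], [48.88, 72.68], 1.5199999809265137)]
[ 356   56   47   78 2447] [379.  94.] [(42, [684.09, 78.67], [38.73, 76.28], 0.3100000023841858), (80, [680.34, 90.32], [34.73, 68.39], 0.3100000023841858)]
[ 214   87   49   50 1673] [239. 113.] [(42, [666.21, 239.45], [53.61, 55.33], 1.5700000524520874), (80, [664.32, 234.47], [48.06, 49.61], 1.5700000524520874)]
[ 490   88   51   52 1364] [515. 114.] [(42, [663.51, -78.96], [35.11, 48.88], -0.6499999761581421), (80, [661.9, -51.02], [31.48, 43.82], -0.6499999761581421)]
[ 390  159   51   59 1854] [415. 188.] [(42, [576.41, 26.33], [44.99, 63.34], 0.47999998927116394), (80, [583.8, 43.38], [40.34, 56.79], 0.47999998927116394)]
[ 217  207   87   29 1417] [268. 224.] [(42, [534.36, 217.09], [35.75, 109.53], -1.5399999618530273), (80, [546.1, 214.4
[... 899 characters left out ...]
), (80, [662.22, -49.79], [33.81, 44.79], -0.6499999761581421)]
[ 389  159   52   59 1880] [415. 188.] [(42, [576.35, 26.41], [45.24, 63.32], 0.47999998927116394), (80, [583.75, 43.46], [40.56, 56.77], 0.47999998927116394)]
[ 134  207  175   62 5155] [240. 240.] [(42, [500.67, 267.87], [56.81, 221.57], -1.3300000429153442), (80, [515.9, 259.94], [50.93, 198.65], -1.3300000429153442)]
[ 94 258  22  53 621] [103. 285.] [(42, [447.12, 426.43], [27.89, 78.42], -0.09000000357627869), (80, [467.89, 402.11], [25.0, 70.31], -0.09000000357627869)]
[452 260  14  48 220] [461. 285.] [(42, [448.94, -48.06], [12.78, 72.3], 0.25999999046325684), (80, [469.52, -23.31], [11.46, 64.82], 0.25999999046325684)]
```

View pics/w3.png

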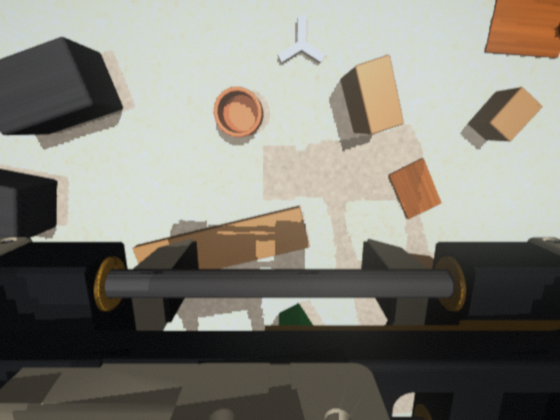

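The cup is at (238,112), and prop 2's top is at (379,94). I'll take the cup at (665,240) and prop 2 at (680,90.5) with yaw 0.31.

```bash
python3 -m pendant '{"dp":[[0.086,-0.05,0.12],[0.086,-0.05,0.12],[0.086,-0.05,0.12],[0.086,-0.05,0.12],[0.086,-0.05,0.12]],"rotation":[[0,0,0],[0,0,0],[0,0,0],[0,0,0],[0,0,0]]}'
python3 - <<'E'
from h import *
print(rel([665,240,6],0)); d=grab("wrist");tops(d,zs=(42,80))
E
```

```text
time: 4.4
tool_pos: [665.7, 240.6, 131.5]
tcp_rot: [-3.141, -0.002, -0.0]
contact_force: [0.2, -0.7, -0.7]
grip_width: 91.4
finger_force: 0.0
(array([ -0.9,   0.6, 125.5]), array([-0.0003, -0.0021, -0.0002]))
[ 462  154   61   88 4177] [493. 200.] [(42, [672.42, 63.06], [40.49, 79.96], 0.3100000023841858), (80, [681.9, 90.32], [34.3, 67.72], 0.3100000023841858)]
[ 248  179   66   56 2163] [279. 204.] [(42, [672.36, 241.51], [44.32, 55.32], -1.3700000047683716), (80, [681.86, 241.45], [37.54, 46.86], -1.3700000047683716)]
```

```bash
python3 -m pendant '{"dp":[[0,0,0.06],[0,0,0.10],[0,0,0.126],[0,0,0.126],[0,0,0.126]],"rotation":[[0,0,0],[0,0,0],[0,0,0],[0,0,0],[0,0,0]]}'
python3 -m pendant '{"dp":[[0,0,0],[0,0,0],[0,0,0],[0,0,0],[0,0,0],[0,0,0]],"rotation":[[0,0,0],[0,0,0],[0,0,0],[0,0,0],[0,0,0],[0,0,0]]}' 0.04
python3 -m pendant '{"dp":[[0,0,-0.06],[0,0,-0.12],[0,0,-0.15],[0,0,-0.15]],"rotation":[[0,0,0],[0,0,0],[0,0,0],[0,0,0]]}'
python3 -c "
from h import *
print(rel([441.5,-250,150],0.08))"
```

```text
time: 5.08
tool_pos: [666.9, 240.9, 6.3]
tcp_rot: [-3.141, -0.004, -0.0]
contact_force: [0.7, -0.2, -0.0]
grip_width: 91.9
finger_force: 0.0
time: 5.82
tool_pos: [665.7, 240.6, 3.6]
tcp_rot: [3.141, -0.0, -0.0]
contact_force: [-0.8, -0.9, 2.3]
grip_width: 56.1
finger_force: 30.0
time: 6.32
tool_pos: [667.0, 241.2, 156.5]
tcp_rot: [-3.14, -0.006, -0.0]
contact_force: [0.2, 0.6, -0.9]
grip_width: 55.8
finger_force: 30.0
(array([-225.4,  491.2,    4.6]), array([-0.0012, -0.0057, -0.0802]))
```

```bash
python3 -m pendant '{"dp":[[-0.225,0.49,0],[-0.225,0.49,0],[-0.225,0.49,0],[-0.225,0.49,0],[-0.225,0.49,0],[-0.225,0.49,0],[-0.225,0.49,0],[-0.225,0.49,0]],"rotation":[[0,0,-0.08],[0,0,-0.08],[0,0,-0.08],[0,0,-0.08],[0,0,-0.08],[0,0,-0.08],[0,0,-0.08],[0,0,-0.08]]}'
python3 -m pendant '{"dp":[[0,0,0],[0,0,0],[0,0,0]],"rotation":[[0,0,0],[0,0,0],[0,0,0]]}'
python3 - <<'E'
from h import *
print(rel([441.5,-250,24],0.08)); print(get_obs()['tool_pos'])
d=grab("wrist");save(d,"w4")
tops(d,zs=(20,80))
E
```

```text
time: 7.32
tool_pos: [454.9, -214.6, 151.6]
tcp_rot: [-3.14, 0.002, 0.08]
contact_force: [1.1, -0.4, -1.2]
grip_width: 56.0
finger_force: 30.0
time: 7.7
tool_pos: [457.1, -212.2, 152.8]
tcp_rot: [-3.141, 0.001, 0.082]
contact_force: [0.3, -0.5, 0.0]
grip_width: 56.2
finger_force: 30.0
(array([-18.5,  36.6, 128.8]), array([-0.001 ,  0.001 ,  0.0016]))
[ 457.09326923 -212.15438817  152.79925361]
[   7   10   87   97 4535] [50. 58.] [(20, [567.38, -1.5], [48.3, 66.05], 0.49000000953674316), (80, [558.88, -43.6], [38.35, 52.45], 0.49000000953674316)]
[  180   162   280    95 13690] [323. 194.] [(20, [450.16, -249.31], [95.28, 268.02], -1.5), (80, [465.79, -240.39], [75.66, 212.82], -1.5)]
[   0  173   40   80 2496] [ 19. 208.] [(20, [422.75, 45.94], [38.02, 76.81], -0.14000000059604645), (80, [444.03, -5.93], [30.19, 61.0], -0.14000000059604645)]
[ 233  228   94   25 1155] [279. 240.] [(20, [416.53, -213.88], [24.97, 95.4], -1.4600000381469727), (80, [439.09, -212.25], [19.83, 75.75], -1.4600000381469727)]
[239 252  65  10 476] [273. 257.] [(20, [397.45, -206.93], [10.03, 66.11], -1.4900000095367432), (80, [423.94, -206.74], [7.96, 52.5], -1.4900000095367432)]
```

View pics/w4.png

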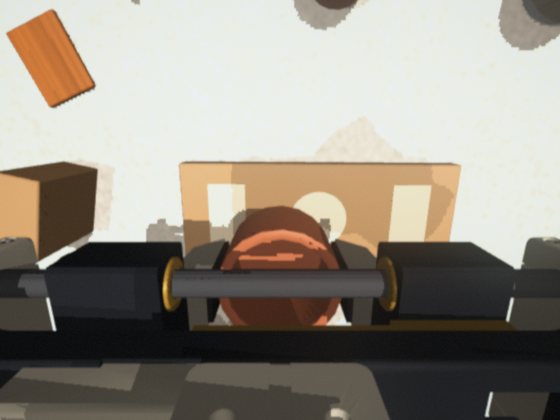

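The cup is held at (280,270). The slab's round patch is at (319,215), and the slab edge lies square with the image, so the yaw of 0.08 is right. Placing the cup now.

```bash
python3 -m pendant '{"dp":[[-0.018,0.0365,0],[-0.018,0.0365,0.05],[-0.018,0.0365,0.1],[-0.018,0.0365,0.12],[-0.018,0.0365,0.12],[-0.018,0.0365,0.12]],"rotation":[[0,0,0],[0,0,0],[0,0,0],[0,0,0],[0,0,0],[0,0,0]]}'
python3 -c "
from h import *
print(rel([442.2,-250,24.2],0.081))"
```

```text
time: 8.5
tool_pos: [442.9, -251.3, 34.4]
tcp_rot: [3.14, -0.001, 0.081]
contact_force: [0.1, -0.2, -1.6]
grip_width: 56.2
finger_force: 30.0
(array([-0.6, -1.3, 10.2]), array([ 0.0012, -0.0012,  0.0001]))
```

```bash
python3 -m pendant '{"dp":[[0,-0.001,0.005],[0,-0.001,0.009],[0,-0.001,0.0105],[0,-0.001,0.0105]],"rotation":[[0,0,0],[0,0,0],[0,0,0],[0,0,0]]}'
python3 -m pendant '{"dp":[[0,0,0],[0,0,0],[0,0,0],[0,0,0]],"rotation":[[0,0,0],[0,0,0],[0,0,0],[0,0,0]]}' 0.09
python3 -m pendant '{"dp":[[0,0,-0.06],[0,0,-0.12],[-0.08,0,-0.18],[-0.08,0,-0.18],[-0.08,0,-0.18],[-0.08,0,-0.18]],"rotation":[[0,0,0],[0,0,0],[0,0,0],[0,0,0],[0,0,0],[0,0,0]]}'
python3 - <<'E'
from h import *
d=grab("wrist");save(d,"w5")
hsv=cv2.cvtColor(d['pixels'],cv2.COLOR_RGB2HSV)
for i,st,c,mm in comps(hsv[...,1]<60,300):
    if st[4]<9000: print(st,cast(d,c,20).round(1),rect(d,mm,20))
tops(d,zs=(20,62))
E
```

```text
time: 9.0
tool_pos: [441.8, -250.4, 23.6]
tcp_rot: [3.141, -0.0, 0.08]
contact_force: [-0.6, 2.0, 4.7]
grip_width: 56.0
finger_force: 30.0
time: 9.5
tool_pos: [441.8, -250.5, 23.0]
tcp_rot: [3.142, 0.0, 0.08]
contact_force: [-1.1, 0.5, 0.6]
grip_width: 88.5
finger_force: 0.0
time: 10.25
tool_pos: [362.3, -256.8, 202.7]
tcp_rot: [-3.141, -0.0, 0.079]
contact_force: [1.2, 0.2, -1.0]
grip_width: 89.7
finger_force: 0.0
[ 177   82   38   70 2350] [[ 436.6 -160. ]] (array([ 435.06732178, -160.08517456]), [36.49232482910156, 70.74066162109375], np.float32(0.07402301))
[ 346   83   39   69 2338] [[ 450.4 -340. ]] (array([ 448.78692627, -340.14727783]), [36.844451904296875, 69.71511840820312], np.float32(0.07919586))
[   0   54   17   85 1392] [ 8. 96.] [(20, [439.82, 38.09], [17.0, 83.41], -0.14000000059604645), (62, [438.75, 2.56], [14.91, 73.15], -0.14000000059604645)]
[  151    63   260   107 21457] [280. 115.] [(20, [441.28, -250.02], [108.67, 268.14], -1.4900000095367432), (62, [440.03, -250.09], [95.3, 235.15], -1.4900000095367432)]
```

View pics/w5.png

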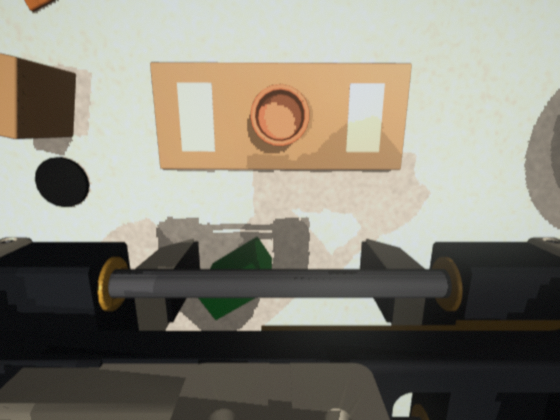

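The cup is on the slab at about (279.5,115), between patches (196,117) and (366,117). I'll check its position numerically.

```bash
python3 - <<'E'
from h import *
d=grab("wrist")
hsv=cv2.cvtColor(d['pixels'],cv2.COLOR_RGB2HSV)
print(hsv[115,240],hsv[115,252],hsv[86,279])
print(d['T_tool_cam'].round(3).tolist())
m=np.zeros((420,560),bool); m[75:160,235:325]=1
m&=(hsv[...,0]<13.5)
for i,st,c,mm in comps(m,300): print(st,rect(d,mm,62))
print(cast(d,[(279.5,114.7)],62))
print(rel([440,-2,150],-0.125), get_obs()['tool_pos'])
E
```

```text
[ 16 112 211] [ 12 137 216] [ 12 125 216]
[[-0.0, 0.966, 0.259, 69.106], [1.0, -0.0, 0.001, -0.702], [0.001, 0.259, -0.966, -158.638], [0.0, 0.0, 0.0, 1.0]]
[ 250   84   60   63 2529] (array([ 442.18234253, -249.03689575]), [55.449283599853516, 55.48711013793945], np.float32(0.07976556))
[[ 443.14578319 -248.94293196]]
(array([  97.8, -247.4,   52.3]), array([-0.0012,  0.0011,  0.2054])) [ 362.4204937  -256.47534669  202.06999857]
```

```bash
python3 -m pendant '{"dp":[[0.098,-0.247,0.052],[0.098,-0.247,0.052],[0.098,-0.247,0.052],[0.098,-0.247,0.052],[0.098,-0.247,0.052],[0.098,-0.247,0.052],[0.098,-0.247,0.052]],"rotation":[[0,0,0.205],[0,0,0.205],[0,0,0.205],[0,0,0.205],[0,0,0.205],[0,0,0.205],[0,0,0.205]]}'
python3 - <<'E'
from h import *
d=grab("wrist")
tops(d,zs=(80,))
print(rel([440,-2,43],-0.125), get_obs()['tool_pos'])
E
```

```text
time: 11.22
tool_pos: [440.0, -3.0, 150.5]
tcp_rot: [3.141, 0.001, -0.124]
contact_force: [0.9, 1.2, 0.3]
grip_width: 89.8
finger_force: 0.0
[ 207   12   86   99 4507] [249.  61.] [(80, [554.04, 4.19], [37.53, 52.5], 0.49000000953674316)]
[  392   105   168   141 12294] [472. 174.] [(80, [452.88, -154.8], [87.04, 122.29], -1.4900000095367432)]
[   0  112  117  106 7285] [ 51. 163.] [(80, [502.95, 169.88], [45.7, 103.8], -1.3300000429153442)]
[547 154  13  49 451] [554. 178.] [(80, [445.17, -211.33], [8.88, 37.75], 0.10999999940395355)]
[ 257  175   47   64 2808] [280. 206.] [(80, [449.36, -3.74], [35.14, 50.47], -0.11999999731779099)]
[259 246  43   7 238] [281. 249.] [(80, [414.99, 0.62], [5.18, 33.87], 1.4500000476837158)]
(array([-1.000e-01, -1.400e+00,  1.077e+02]), array([ 0.0003,  0.0006, -0.0006])) [440.01727929  -3.40710464 150.74745005]
```

```bash
python3 -m pendant '{"dp":[[0,-0.001,0.05],[0,-0.001,0.09],[0,-0.001,0.107],[0,-0.001,0.107],[0,-0.001,0.107]],"rotation":[[0,0,0],[0,0,0],[0,0,0],[0,0,0],[0,0,0]]}'
python3 -m pendant '{"dp":[[0,0,0],[0,0,0],[0,0,0],[0,0,0],[0,0,0],[0,0,0],[0,0,0]],"rotation":[[0,0,0],[0,0,0],[0,0,0],[0,0,0],[0,0,0],[0,0,0],[0,0,0]]}' 0.02
python3 -m pendant '{"dp":[[0,0,-0.03],[0,0,-0.09],[0,0,-0.1],[0,0,-0.1]],"rotation":[[0,0,0],[0,0,0],[0,0,0],[0,0,0]]}'
python3 -c "
from h import *
print(rel([435,-160.2,140],0.078))"
```

```text
time: 11.9
tool_pos: [440.8, -2.6, 44.8]
tcp_rot: [3.141, -0.002, -0.126]
contact_force: [-0.5, -0.4, 1.1]
grip_width: 89.7
finger_force: 0.0
time: 12.78
tool_pos: [440.2, -1.8, 44.0]
tcp_rot: [3.141, -0.0, -0.125]
contact_force: [-0.2, -0.2, 0.8]
grip_width: 35.8
finger_force: 29.9
time: 13.28
tool_pos: [439.9, -1.7, 143.8]
tcp_rot: [3.142, -0.0, -0.125]
contact_force: [-1.2, 0.1, -3.8]
grip_width: 36.0
finger_force: 29.9
(array([ 14.9, 157.9,   3.9]), array([ 1.000e-04, -3.000e-04, -2.032e-01]))
```

```bash
python3 -m pendant '{"dp":[[0.015,0.158,0],[0.015,0.158,0],[0.015,0.158,0],[0.015,0.158,0],[0.015,0.158,0],[0.015,0.158,0.03],[0.015,0.158,0.06],[0.015,0.158,0.06]],"rotation":[[0,0,-0.1],[0,0,-0.203],[0,0,-0.203],[0,0,-0.203],[0,0,-0.203],[0,0,-0.203],[0,0,-0.203],[0,0,-0.203]]}'
python3 -c "
from h import *
print(rel([435.3,-160.2,64],0.078))"
```

```text
time: 14.28
tool_pos: [433.6, -158.3, 82.0]
tcp_rot: [-3.138, 0.005, 0.079]
contact_force: [0.2, 0.6, -2.2]
grip_width: 35.9
finger_force: 30.0
(array([ 1.7,  2.1, 18. ]), array([-0.0036,  0.0052,  0.0015]))
```

```bash
python3 -m pendant '{"dp":[[0,0,0],[0,0,0.008],[0,0,0.014],[0,0,0.016]],"rotation":[[0,0,0],[0,0,0],[0,0,0],[0,0,0]]}'
python3 -c "
from h import *
print(rel([435.3,-160.2,64],0.078))"
```

```text
time: 14.78
tool_pos: [435.1, -160.4, 67.8]
tcp_rot: [-3.141, 0.0, 0.078]
contact_force: [0.3, 0.5, -2.7]
grip_width: 36.1
finger_force: 30.0
(array([ 0.2, -0.1,  3.8]), array([-0.0002,  0.0004, -0.0003]))
```

```bash
python3 -m pendant '{"dp":[[0,0,0.002],[0,0,0.003],[0,0,0.0035],[0,0,0.0035]],"rotation":[[0,0,0],[0,0,0],[0,0,0],[0,0,0]]}'
python3 -m pendant '{"dp":[[0,0,0],[0,0,0],[0,0,0]],"rotation":[[0,0,0],[0,0,0],[0,0,0]]}' 0.056
python3 -m pendant '{"dp":[[0,0,-0.05],[0,0,-0.1],[-0.07,0.09,-0.16],[-0.07,0.09,-0.16],[-0.07,0.09,-0.16],[-0.07,0.09,-0.16],[-0.07,0.09,-0.16]],"rotation":[[0,0,0],[0,0,0],[0,0,0],[0,0,0],[0,0,0],[0,0,0],[0,0,0]]}' 
python3 - <<'E'
from h import *
d=grab("wrist");save(d,"w6"); tops(d,185,zs=(20,100))
print(rel([680.5,90.3,160],0.31), get_obs()['tool_pos'])
E
```

```text
time: 15.28
tool_pos: [435.4, -160.4, 64.6]
tcp_rot: [3.141, -0.0, 0.078]
contact_force: [0.2, -0.7, -2.5]
grip_width: 35.8
finger_force: 30.0
time: 15.65
tool_pos: [435.5, -160.5, 64.7]
tcp_rot: [3.141, -0.0, 0.078]
contact_force: [-0.1, -0.1, -0.3]
grip_width: 55.5
finger_force: 0.0
time: 16.52
tool_pos: [372.7, -254.3, 223.6]
tcp_rot: [-3.14, 0.001, 0.079]
contact_force: [-0.0, 0.5, 0.4]
grip_width: 56.2
finger_force: 0.0
[ 34   0  32  26 521] [50. 11.] [(20, [542.57, 1.45], [23.74, 26.0], 0.4699999988079071), (100, [520.3, -53.73], [18.49, 20.25], 0.4699999988079071)]
[  159    77   245    99 17167] [278. 123.] [(20, [441.73, -248.01], [107.79, 271.79], -1.5), (100, [441.73, -248.08], [83.98, 211.76], -1.5)]
[262 114  35  34 925] [279. 131.] [(20, [438.26, -247.04], [36.69, 39.2], -1.4900000095367432), (100, [439.03, -247.32], [28.59, 30.54], -1.4900000095367432)]
(array([ 334.2, -319. ,   63.8]), array([-0.0017,  0.0009, -0.2305])) [ 372.79776209 -254.26864719  223.63473432]
```

View pics/w6.png

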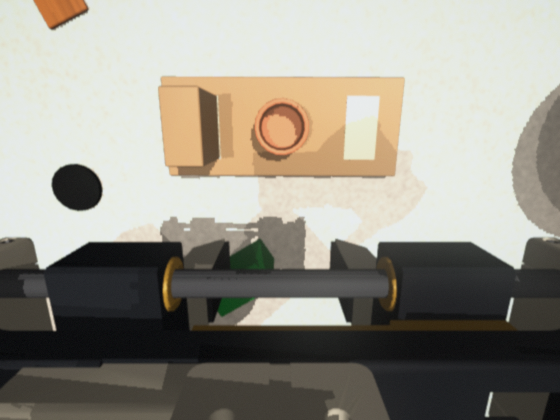

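Prop A stands on its patch, with its top centred near (182,126). Next is prop B.

```bash
python3 - <<'E'
from h import *
d=grab("wrist"); print(cast(d,[(160,86),(199,86),(202,165),(166,165)],100).mean(0))
E
python3 -m pendant '{"dp":[[0.334,-0.319,0.04],[0.334,-0.319,0.04],[0.334,-0.319,0.04],[0.334,-0.319,0.04],[0.334,-0.319,0.04],[0.334,-0.319,0.04],[0.334,-0.319,0.04],[0.334,-0.319,0.04]],"rotation":[[0,0,-0.23],[0,0,-0.23],[0,0,-0.23],[0,0,-0.23],[0,0,-0.23],[0,0,-0.23],[0,0,-0.23],[0,0,-0.23]]}' 0.09
python3 -m pendant '{"dp":[[0,0,0],[0,0,0]],"rotation":[[0,0,0],[0,0,0]]}'
python3 - <<'E'
from h import *
d=grab("wrist")
tops(d,zs=(80,))
print(rel([680.5,90.3,44],0.31), get_obs()['tool_pos'])
E
```

```text
[ 435.63147378 -160.50723282]
time: 17.62
tool_pos: [681.4, 92.9, 182.4]
tcp_rot: [-3.141, 0.002, 0.312]
contact_force: [1.1, -0.9, 0.6]
grip_width: 89.8
finger_force: 0.0
time: 17.88
tool_pos: [680.0, 88.4, 184.0]
tcp_rot: [3.142, 0.001, 0.308]
contact_force: [-0.2, -0.6, -0.3]
grip_width: 90.1
finger_force: 0.0
[ 366    0  131   80 6592] [438.  31.] [(80, [842.47, 21.46], [55.09, 98.35], -1.2599999904632568)]
[ 421  127   97   83 4559] [468. 168.] [(80, [762.21, -55.32], [50.38, 69.9], 1.5)]
[ 259  168   41   52 1927] [279. 192.] [(80, [692.18, 93.63], [34.89, 45.84], 0.3199999928474426)]
[504 178  56  37 905] [533. 195.] [(80, [759.09, -120.48], [13.59, 60.35], 1.4800000190734863)]
[410 237  31  32 411] [424. 253.] [(80, [680.17, -56.2], [23.46, 30.22], -0.6399999856948853)]
[296 298  42  24 844] [316. 308.] [(80, [595.8, 24.93], [26.2, 38.76], -1.100000023841858)]
(array([  1.3,  -2.2, 140.4]), array([ 0.0002,  0.0008, -0.0025])) [680.07355753  87.83748544 184.43359252]
```

```bash
python3 -m pendant '{"dp":[[0.001,-0.002,0.05],[0.001,-0.002,0.1],[0.001,-0.002,0.13],[0.001,-0.002,0.14],[0.001,-0.002,0.14],[0.001,-0.002,0.14]],"rotation":[[0,0,0],[0,0,0],[0,0,0],[0,0,0],[0,0,0],[0,0,0]]}'
python3 -m pendant '{"dp":[[0,0,0],[0,0,0],[0,0,0],[0,0,0],[0,0,0],[0,0,0],[0,0,0]],"rotation":[[0,0,0],[0,0,0],[0,0,0],[0,0,0],[0,0,0],[0,0,0],[0,0,0]]}' 0.02
python3 -m pendant '{"dp":[[0,0,-0.03],[0,0,-0.09],[0,0,-0.13],[0,0,-0.13],[0,0,-0.13]],"rotation":[[0,0,0],[0,0,0],[0,0,0],[0,0,0],[0,0,0]]}'
python3 -c "
from h import *
print(rel([449,-340.2,170],0.078))"
```

```text
time: 18.68
tool_pos: [682.2, 90.4, 46.7]
tcp_rot: [3.141, -0.003, 0.307]
contact_force: [0.2, 0.0, 0.9]
grip_width: 89.6
finger_force: 0.0
time: 19.55
tool_pos: [681.2, 90.4, 44.5]
tcp_rot: [3.141, -0.0, 0.308]
contact_force: [0.6, -1.3, 0.3]
grip_width: 35.9
finger_force: 30.0
time: 20.18
tool_pos: [679.9, 90.7, 172.1]
tcp_rot: [-3.14, 0.004, 0.308]
contact_force: [-0.2, -0.5, -4.3]
grip_width: 36.2
finger_force: 30.0
(array([-350.5,  340.7,    3.1]), array([-0.0007,  0.004 ,  0.2298]))
```

```bash
python3 -m pendant '{"dp":[[-0.350,0.341,0],[-0.350,0.341,0],[-0.350,0.341,0],[-0.350,0.341,0],[-0.350,0.341,0],[-0.350,0.341,0],[-0.350,0.341,0],[-0.350,0.341,0]],"rotation":[[0,0,0.23],[0,0,0.23],[0,0,0.23],[0,0,0.23],[0,0,0.23],[0,0,0.23],[0,0,0.23],[0,0,0.23]]}'
python3 -m pendant '{"dp":[[0,0,0],[0,0,0],[0,0,0]],"rotation":[[0,0,0],[0,0,0],[0,0,0]]}'
python3 -c "
from h import *
print(rel([449,-340.2,64.5],0.078))"
```

```text
time: 21.18
tool_pos: [448.4, -341.4, 171.9]
tcp_rot: [-3.138, 0.003, 0.077]
contact_force: [0.3, 0.2, -3.3]
grip_width: 35.9
finger_force: 30.0
time: 21.55
tool_pos: [451.1, -338.9, 173.6]
tcp_rot: [-3.14, 0.001, 0.079]
contact_force: [0.2, -0.9, -2.9]
grip_width: 35.9
finger_force: 30.0
(array([ -2.1,   1.3, 109.1]), array([-0.0016,  0.0011,  0.0014]))
```

```bash
python3 -m pendant '{"dp":[[-0.002,0.001,0.04],[-0.002,0.001,0.08],[-0.002,0.001,0.1],[-0.002,0.001,0.1],[-0.002,0.001,0.104],[-0.002,0.001,0.104]],"rotation":[[0,0,0],[0,0,0],[0,0,0],[0,0,0],[0,0,0],[0,0,0]]}'
python3 -m pendant '{"dp":[[0,0,0],[0,0,0]],"rotation":[[0,0,0],[0,0,0]]}'
python3 -c "
from h import *
print(rel([449,-340.2,64.5],0.078))"
```

```text
time: 22.3
tool_pos: [449.5, -341.6, 71.4]
tcp_rot: [3.14, -0.001, 0.078]
contact_force: [0.2, -0.8, -3.4]
grip_width: 35.7
finger_force: 30.0
time: 22.55
tool_pos: [449.1, -341.7, 71.0]
tcp_rot: [3.141, -0.001, 0.078]
contact_force: [0.2, -0.1, -3.5]
grip_width: 35.6
finger_force: 30.0
(array([ 0.1, -1.5,  6.5]), array([ 0.0007, -0.0006, -0.0003]))
```

```bash
python3 -m pendant '{"dp":[[0,-0.0015,0.003],[0,-0.0015,0.005],[0,-0.0015,0.0065],[0,-0.0015,0.0065],[0,-0.0015,0.0065]],"rotation":[[0,0,0],[0,0,0],[0,0,0],[0,0,0],[0,0,0]]}'
python3 -m pendant '{"dp":[[0,0,0],[0,0,0],[0,0,0]],"rotation":[[0,0,0],[0,0,0],[0,0,0]]}' 0.056
python3 -m pendant '{"dp":[[0,0,-0.05],[0,0,-0.1],[-0.07,-0.09,-0.16],[-0.07,-0.09,-0.16],[-0.07,-0.09,-0.16],[-0.07,-0.09,-0.16],[-0.07,-0.09,-0.16]],"rotation":[[0,0,0],[0,0,0],[0,0,0],[0,0,0],[0,0,0],[0,0,0],[0,0,0]]}' 
python3 - <<'E'
from h import *
d=grab("wrist");save(d,"w7")
print(rel([488.2,273.4,160],1.817), get_obs()['tool_pos'],get_obs()['joint_positions'])
E
```

```text
time: 23.18
tool_pos: [448.8, -339.9, 64.5]
tcp_rot: [-3.142, -0.0, 0.078]
contact_force: [-1.6, 2.5, 5.4]
grip_width: 35.9
finger_force: 30.0
time: 23.55
tool_pos: [448.9, -340.2, 64.0]
tcp_rot: [3.141, -0.0, 0.078]
contact_force: [-0.4, 0.5, -0.9]
grip_width: 55.4
finger_force: 0.0
time: 24.42
tool_pos: [372.4, -256.4, 223.2]
tcp_rot: [-3.141, 0.001, 0.078]
contact_force: [-0.7, -0.5, -0.7]
grip_width: 55.9
finger_force: 0.0
(array([ 156.6, -519.1,   63.5]), array([-1.5000e-03, -1.0000e-04, -1.7395e+00])) [ 372.3512626  -256.31319382  223.13210445] [-7.72636717e-01  2.12374308e-01  1.71627496e+00 -9.42856254e-05
  1.21426147e+00  7.20664974e-01]
```

View pics/w7.png

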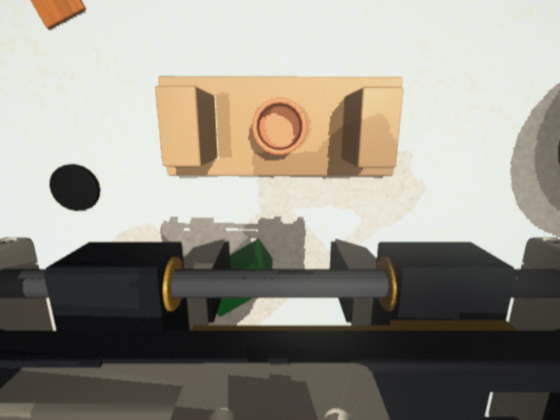

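Both props stand square on their patches, with tops at (182,126) and (381,126), and the cup is between them. Next is the shelf.

```bash
python3 -m pendant '{"dp":[[0.156,-0.519,0.04],[0.156,-0.519,0.04],[0.156,-0.519,0.04],[0.156,-0.519,0.04],[0.156,-0.519,0.04],[0.156,-0.519,0.04],[0.156,-0.519,0.04],[0.156,-0.519,0.04]],"rotation":[[0,0,-1.739],[0,0,-1.739],[0,0,-1.739],[0,0,-1.739],[0,0,-1.739],[0,0,-1.739],[0,0,-1.739],[0,0,-1.739]]}' 0.09
python3 -c "
from h import *
print(rel([488.2,273.4,160],1.817))"
```

```text
time: 25.48
tool_pos: [478.7, 233.6, 185.9]
tcp_rot: [-3.14, 0.001, 1.584]
contact_force: [1.6, -0.4, 0.3]
grip_width: 90.0
finger_force: 0.0
(array([39.6, 10.1, 25.9]), array([-0.0012,  0.0006, -0.233 ]))
```

```bash
python3 -m pendant '{"dp":[[0.04,0.01,0],[0.04,0.01,0],[0.04,0.01,0],[0.04,0.01,0]],"rotation":[[0,0,-0.23],[0,0,-0.23],[0,0,-0.23],[0,0,-0.23]]}'
python3 -m pendant '{"dp":[[0,0,0],[0,0,0]],"rotation":[[0,0,0],[0,0,0]]}'
python3 - <<'E'
from h import *
d=grab("wrist")
tops(d,zs=(14,)); print(get_obs()['tool_pos'],get_obs()['tcp_rot'])
print(rel([488.2,273.4,3],1.817))
E
```

```text
time: 25.98
tool_pos: [487.9, 271.1, 186.5]
tcp_rot: [-3.14, 0.0, 1.806]
contact_force: [0.3, -0.3, 0.7]
grip_width: 90.1
finger_force: 0.0
time: 26.22
tool_pos: [487.9, 271.2, 187.3]
tcp_rot: [3.141, 0.0, 1.807]
contact_force: [0.3, -0.2, 0.3]
grip_width: 89.7
finger_force: 0.0
[  251    76    58   193 10400] [280. 170.] [(14, [485.01, 286.83], [59.31, 211.55], -1.3300000429153442)]
[487.87812106 271.24076272 187.35482221] [3.14127025e+00 5.40788086e-05 1.80697183e+00]
(array([  2. ,   0.8, 184.4]), array([ 0.0003,  0.0001, -0.01  ]))
```

```bash
python3 -m pendant '{"dp":[[0.002,0.001,0.06],[0.002,0.001,0.12],[0.002,0.001,0.16],[0.002,0.001,0.172],[0.002,0.001,0.172],[0.002,0.001,0.172]],"rotation":[[0,0,-0.007],[0,0,-0.007],[0,0,-0.007],[0,0,-0.007],[0,0,-0.007],[0,0,-0.007]]}'
python3 -m pendant '{"dp":[[0,0,0.005],[0,0,0.01],[0,0,0.01],[0,0,0.01]],"rotation":[[0,0,0],[0,0,0],[0,0,0],[0,0,0]]}'
```

```text
time: 27.02
tool_pos: [489.5, 274.2, 17.1]
tcp_rot: [3.138, -0.0, 1.815]
contact_force: [-0.8, 0.1, -0.4]
grip_width: 90.0
finger_force: 0.0
time: 27.52
tool_pos: [488.2, 273.7, 5.2]
tcp_rot: [-3.142, 0.0, 1.815]
contact_force: [-0.0, 0.1, 0.5]
grip_width: 90.1
finger_force: 0.0
```

```bash
python3 -m pendant '{"dp":[[0,0,0.002],[0,0,0.002],[0,0,0.002]],"rotation":[[0,0,0],[0,0,0],[0,0,0]]}'
python3 -m pendant '{"dp":[[0,0,0],[0,0,0],[0,0,0],[0,0,0],[0,0,0],[0,0,0]],"rotation":[[0,0,0],[0,0,0],[0,0,0],[0,0,0],[0,0,0],[0,0,0]]}' 0.045
python3 -m pendant '{"dp":[[0,0,-0.01],[0,0,-0.04],[0,0,-0.09],[0,0,-0.14],[0,0,-0.18],[0,0,-0.18],[0,0,-0.18]],"rotation":[[0,0,0],[0,0,0],[0,0,0],[0,0,0],[0,0,0],[0,0,0],[0,0,0]]}'
python3 - <<'E'
from h import *
d=grab("wrist");save(d,"w8"); o=get_obs(); tops(d,zs=(o['tool_pos'][2]+11,)); print(o['tool_pos'],o['tcp_rot'])
print(rel([442,-250.1,180],0.078+np.pi/2))
E
```

```text
time: 27.9
tool_pos: [488.2, 273.7, 3.2]
tcp_rot: [-3.142, 0.0, 1.815]
contact_force: [-0.0, -0.0, 0.3]
grip_width: 89.8
finger_force: 0.0
time: 28.65
tool_pos: [488.4, 273.8, 3.2]
tcp_rot: [3.141, 0.0, 1.815]
contact_force: [0.6, 0.1, -0.0]
grip_width: 59.3
finger_force: 30.0
time: 29.52
tool_pos: [487.0, 273.3, 181.6]
tcp_rot: [-3.138, 0.001, 1.815]
contact_force: [0.1, -0.4, -4.9]
grip_width: 59.8
finger_force: 30.0
[  211    11   137   250 29094] [279. 122.] [(np.float64(192.01678817758955), [471.69, 332.56], [59.25, 115.41], -1.3300000429153442)]
[ 226  298  108   28 2882] [278. 312.] [(np.float64(192.01678817758955), [493.38, 246.66], [16.94, 58.84], 0.25)]
[486.89568989 273.19048633 181.01678818] [-3.13724489e+00  6.72684204e-04  1.81478612e+00]
(array([-496.9, -170. ,    2.1]), array([-0.0043,  0.001 ,  0.166 ]))
```

View pics/w8.png

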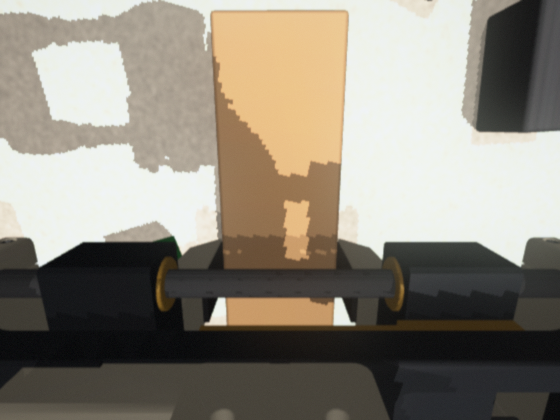

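The shelf is held level and centred, with its far end at row 11.

```bash
python3 -m pendant '{"dp":[[-0.04,-0.013,0],[-0.1,-0.034,0],[-0.16,-0.055,0],[-0.22,-0.075,0],[-0.28,-0.096,0],[-0.34,-0.116,0],[-0.40,-0.137,0],[-0.45,-0.154,0]],"rotation":[[0,0,0.02],[0,0,0.04],[0,0,0.06],[0,0,0.08],[0,0,0.1],[0,0,0.12],[0,0,0.14],[0,0,0.166]]}'
python3 -m pendant '{"dp":[[-0.03,-0.009,0],[-0.045,-0.015,0],[-0.045,-0.015,0],[-0.045,-0.015,0],[-0.045,-0.015,0]],"rotation":[[0,0,0],[0,0,0],[0,0,0],[0,0,0],[0,0,0]]}'
python3 - <<'E'
from h import *
d=grab("wrist");save(d,"w9"); print(get_obs()['tool_pos'])
s=grab("side");save(s,"s9")
print(rel([442.1,-250.1,103.5],0.077+np.pi/2))
E
```

```text
time: 30.58
tool_pos: [446.1, -201.7, 181.4]
tcp_rot: [-3.139, -0.002, 1.647]
contact_force: [1.0, 0.0, -4.4]
grip_width: 59.7
finger_force: 30.0
time: 31.2
tool_pos: [436.4, -244.9, 183.2]
tcp_rot: [-3.142, -0.0, 1.651]
contact_force: [0.3, 0.1, -4.7]
grip_width: 59.6
finger_force: 30.0
[ 436.35347379 -245.10547119  183.2861245 ]
(array([-5.2,  5.3, 79.8]), array([0.0001, 0.0001, 0.0024]))
```

View pics/s9.png

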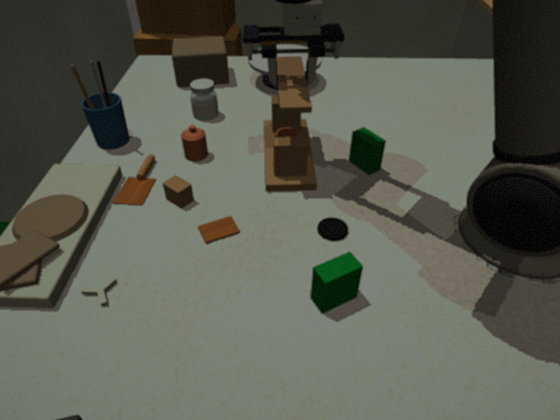

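The shelf is held at (292,80), above the two props. Aligning and lowering it now.

```bash
python3 -m pendant '{"dp":[[-0.005,0.005,0.01],[-0.005,0.005,0.03],[-0.005,0.005,0.05],[-0.005,0.005,0.065],[-0.005,0.005,0.07],[-0.005,0.005,0.07],[-0.005,0.005,0.07]],"rotation":[[0,0,0.0024],[0,0,0.0024],[0,0,0.0024],[0,0,0.0024],[0,0,0.0024],[0,0,0.0024],[0,0,0.0024]]}'
python3 -c "
from h import *
print(rel([442.1,-250.1,103.2],0.077+np.pi/2))"
```

```text
time: 32.17
tool_pos: [441.9, -251.1, 113.9]
tcp_rot: [3.14, 0.001, 1.646]
contact_force: [-0.6, -0.0, -4.7]
grip_width: 59.5
finger_force: 30.0
(array([ 1. ,  0.3, 10.7]), array([ 0.0011,  0.0011, -0.0014]))
```

```bash
python3 -m pendant '{"dp":[[0.001,0,0.003],[0.001,0,0.006],[0.001,0,0.008],[0.001,0,0.009],[0.001,0,0.0095],[0.001,0,0.0095]],"rotation":[[0,0,0],[0,0,0],[0,0,0],[0,0,0],[0,0,0],[0,0,0]]}'
python3 -c "
from h import *
o=get_obs();print(o['contact_force'],o['moment'],rel([442.1,-250.1,103.2],0.077+np.pi/2))"
```

```text
time: 32.92
tool_pos: [441.4, -249.8, 103.7]
tcp_rot: [3.142, 0.0, 1.646]
contact_force: [0.6, -0.4, -4.5]
grip_width: 59.4
finger_force: 30.0
[ 0.60696249 -0.36246621 -4.46652154] [-0.05839314 -0.11430916  0.02768144] (array([-0.4,  0.7,  0.5]), array([ 0.    ,  0.0001, -0.0014]))
```

Weight is still on the gripper, so I'll go down slightly further.

```bash
python3 -m pendant '{"dp":[[0,0,0.0005],[0,0,0.001],[0,0,0.001],[0,0,0.001]],"rotation":[[0,0,0],[0,0,0],[0,0,0],[0,0,0]]}'
```

```text
time: 33.42
tool_pos: [441.4, -249.8, 103.2]
tcp_rot: [3.141, 0.0, 1.646]
contact_force: [-2.1, 0.5, 3.3]
grip_width: 59.3
finger_force: 30.0
```

```bash
python3 -m pendant '{"dp":[[0,0,0],[0,0,0],[0,0,0]],"rotation":[[0,0,0],[0,0,0],[0,0,0]]}' 0.085
python3 -m pendant '{"dp":[[0,0,-0.05],[0,0,-0.1],[-0.1,0,-0.16],[-0.1,0,-0.16],[-0.1,0,-0.16],[-0.1,0,-0.16],[-0.1,0,-0.16]],"rotation":[[0,0,0],[0,0,0],[0,0,0],[0,0,0],[0,0,0],[0,0,0],[0,0,0]]}' 
python3 - <<'E'
from h import *
d=grab("wrist");save(d,"w10"); tops(d,185,zs=(114,))
print(rel([663,-240,200],0.078), get_obs()['tool_pos'])
E
```

```text
time: 33.8
tool_pos: [441.5, -249.9, 102.7]
tcp_rot: [3.141, 0.0, 1.646]
contact_force: [-0.2, 0.2, 0.3]
grip_width: 83.5
finger_force: 0.0
time: 34.67
tool_pos: [448.7, -348.2, 261.9]
tcp_rot: [-3.14, -0.002, 1.647]
contact_force: [0.3, 0.1, 0.1]
grip_width: 85.0
finger_force: 0.0
[  248     0    80   219 11560] [289.  86.] [(114, [448.84, -268.15], [71.05, 199.73], -1.5)]
[533   0  27  38 558] [549.  17.] [(114, [671.68, -165.07], [22.81, 28.09], -1.2599999904632568)]
[534  30  26  69 587] [548.  67.] [(114, [686.13, -202.77], [9.35, 58.14], 1.4800000190734863)]
[ 450   88   48   50 1727] [473. 113.] [(114, [626.91, -249.45], [44.77, 45.15], 0.07999999821186066)]
[251 137  11  33 342] [256. 153.] [(114, [421.2, -303.27], [9.92, 31.34], -1.5099999904632568)]
(array([ 91.4, 221.9,  61.9]), array([-1.8000e-03, -2.0000e-04,  1.5695e+00])) [ 448.81458128 -348.24054102  262.01743038]
```

View pics/w10.png

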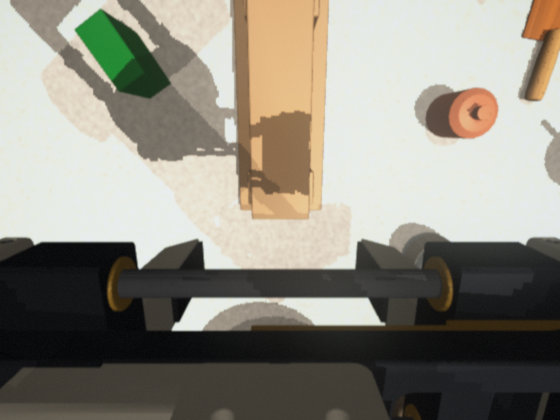

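The shelf is lying across the props, with its near end spanning (252,218) to (309,218). The jar is at (473,113). I'll check both numerically.

```bash
python3 - <<'E'
from h import *
d=grab("wrist"); e=cast(d,[(252,218),(309,218)],114).mean(0); print("end",e,"expected",441.7+120*.077,-250.1-120*.997)
print("knob",cast(d,[(479,111)],78),"w1 knob?")
import pickle; w=pickle.load(open("w1.pkl","rb")); print(cast(w,[(354,25)],78), cast(w,[(351,28)],58))
print(rel([663,-243,170],0.078))
E
```

```text
end [ 450.7105158  -368.30400189] expected 450.94 -369.74
knob [[ 654.0225941  -243.70931798]] w1 knob?
[[ 657.90881266 -243.3186857 ]] [[ 660.58048285 -244.34313595]]
(array([ 88.6, 221.6,  92.2]), array([-1.3000e-03, -2.0000e-04,  1.5695e+00]))
```

```bash
python3 -m pendant '{"dp":[[0.092,0.149,0.04],[0.092,0.149,0.04],[0.092,0.149,0.04],[0.092,0.149,0.04],[0.092,0.149,0.04],[0.092,0.149,0.04],[0.092,0.149,0.04],[0.092,0.149,0.04]],"rotation":[[0,0,1.57],[0,0,1.57],[0,0,1.57],[0,0,1.57],[0,0,1.57],[0,0,1.57],[0,0,1.57],[0,0,1.57]]}' 0.09
python3 -m pendant '{"dp":[[0,0,0],[0,0,0]],"rotation":[[0,0,0.075],[0,0,0.075]]}'
python3 - <<'E'
from h import *
d=grab("wrist");save(d,"w11"); tops(d,100,zs=(58,))
print(rel([659,-243,120],0.078), get_obs()['tool_pos'],get_obs()['tcp_rot'])
E
```

```text
time: 35.78
tool_pos: [590.4, -245.7, 222.4]
tcp_rot: [-3.141, 0.001, 0.16]
contact_force: [-0.5, 0.6, -0.4]
grip_width: 90.3
finger_force: 0.0
time: 36.02
tool_pos: [590.5, -245.8, 222.5]
tcp_rot: [-3.141, 0.001, 0.091]
contact_force: [1.4, 0.6, -0.2]
grip_width: 90.0
finger_force: 0.0
[ 125    0  146   54 5070] [184.  24.] [(58, [743.74, -152.17], [44.62, 138.36], -1.4800000190734863)]
[ 103   81   52   57 1675] [129. 108.] [(58, [663.83, -85.26], [33.98, 48.15], -0.6499999761581421)]
[ 259  100   54   56 2375] [285. 128.] [(58, [659.58, -244.51], [54.3, 54.42], -1.4800000190734863)]
[  45  151   62   64 2249] [ 75. 183.] [(58, [581.91, -25.95], [44.13, 59.73], 0.49000000953674316)]
[200 259  73   9 504] [233. 263.] [(58, [504.84, -202.29], [9.89, 82.99], -1.4600000381469727)]
[307 259  53  11 496] [333. 264.] [(58, [513.91, -313.62], [12.26, 60.49], -1.5099999904632568)]
[341 310  32   7 212] [357. 313.] [(58, [453.08, -350.52], [8.24, 37.82], -1.4800000190734863)]
[168 322  57   8 386] [196. 326.] [(58, [417.79, -157.82], [9.86, 69.02], -1.4800000190734863)]
[266 322  88   4 321] [308. 324.] [(58, [433.39, -295.76], [4.21, 106.12], -1.4800000190734863)]
(array([ 68.5,   3.4, 102.5]), array([-0.0002,  0.0004,  0.0143])) [ 590.48103137 -245.93644393  222.5290271 ] [-3.14140560e+00  4.14814673e-04  9.23281935e-02]
```

View pics/w11.png

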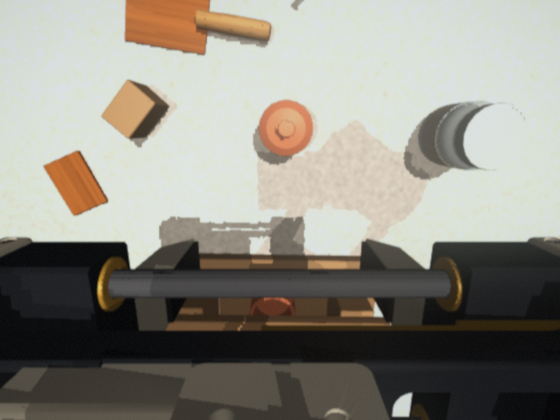

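The jar is at (285,128), which gives (659.6,-244.4) in the world frame.

```bash
python3 -m pendant '{"dp":[[0.034,0.002,0.03],[0.069,0.0045,0.06],[0.069,0.0045,0.11],[0.069,0.0045,0.16],[0.069,0.0045,0.19],[0.069,0.0045,0.199],[0.069,0.0045,0.199],[0.069,0.0045,0.199]],"rotation":[[0,0,0.014],[0,0,0.014],[0,0,0.014],[0,0,0.014],[0,0,0.014],[0,0,0.014],[0,0,0.014],[0,0,0.014]]}'
python3 -m pendant '{"dp":[[0,0,0],[0,0,0],[0,0,0],[0,0,0],[0,0,0],[0,0,0],[0,0,0]],"rotation":[[0,0,0],[0,0,0],[0,0,0],[0,0,0],[0,0,0],[0,0,0],[0,0,0]]}' 0.04
python3 -m pendant '{"dp":[[0,0,-0.03],[0,0,-0.09],[0,0,-0.15],[0,0,-0.18],[0,0,-0.18],[0,0,-0.18]],"rotation":[[0,0,0],[0,0,0],[0,0,0],[0,0,0],[0,0,0],[0,0,0]]}'
python3 -c "
from h import *
print(rel([442,-249.5,200],0.078))"
```

```text
time: 37.08
tool_pos: [660.8, -245.3, 25.8]
tcp_rot: [3.14, -0.003, 0.076]
contact_force: [0.7, -0.1, 0.0]
grip_width: 90.0
finger_force: 0.0
time: 37.95
tool_pos: [659.7, -244.9, 23.8]
tcp_rot: [3.141, -0.0, 0.076]
contact_force: [-0.3, -0.7, 1.9]
grip_width: 55.3
finger_force: 30.0
time: 38.7
tool_pos: [658.7, -244.3, 201.0]
tcp_rot: [-3.139, 0.004, 0.076]
contact_force: [-0.1, -0.9, -2.4]
grip_width: 55.3
finger_force: 30.0
(array([-216.5,  -11.2,    1.8]), array([-0.0021,  0.0036, -0.002 ]))
```

```bash
python3 -m pendant '{"dp":[[-0.05,-0.003,0],[-0.1,-0.006,0],[-0.16,-0.009,0],[-0.2165,-0.011,0],[-0.2165,-0.011,0],[-0.2165,-0.011,0.02],[-0.2165,-0.011,0.04],[-0.2165,-0.011,0.045]],"rotation":[[0,0,0],[0,0,0],[0,0,0],[0,0,0],[0,0,0],[0,0,0],[0,0,0],[0,0,0]]}'
python3 -m pendant '{"dp":[[0,0,0],[0,0,0]],"rotation":[[0,0,0],[0,0,0]]}'
python3 -c "
from h import *
print(rel([441.8,-249.6,137.8],0.078))"
```

```text
time: 39.7
tool_pos: [442.3, -249.4, 156.2]
tcp_rot: [-3.138, 0.004, 0.076]
contact_force: [-0.9, 0.2, -2.5]
grip_width: 55.1
finger_force: 30.0
time: 39.95
tool_pos: [443.4, -250.4, 159.1]
tcp_rot: [3.141, -0.001, 0.076]
contact_force: [0.1, 0.1, -1.6]
grip_width: 55.3
finger_force: 30.0
(array([-1.6, -1. , 21.3]), array([ 0.0006, -0.0006, -0.0018]))
```

```bash
python3 -m pendant '{"dp":[[-0.0015,-0.001,0.008],[-0.0015,-0.001,0.014],[-0.0015,-0.001,0.018],[-0.0015,-0.001,0.019],[-0.0015,-0.001,0.02],[-0.0015,-0.001,0.0205]],"rotation":[[0,0,0],[0,0,0],[0,0,0],[0,0,0],[0,0,0],[0,0,0]]}'
python3 -m pendant '{"dp":[[0,0,0],[0,0,0]],"rotation":[[0,0,0],[0,0,0]]}'
```

```text
time: 40.7
tool_pos: [441.5, -249.4, 138.3]
tcp_rot: [3.141, -0.0, 0.076]
contact_force: [-0.5, -0.7, -2.2]
grip_width: 55.4
finger_force: 30.0
time: 40.95
tool_pos: [441.4, -249.4, 138.3]
tcp_rot: [3.141, -0.0, 0.076]
contact_force: [-0.1, -0.4, -2.5]
grip_width: 55.3
finger_force: 30.0
```

```bash
python3 -m pendant '{"dp":[[0,0,0.0005],[0,0,0.0009],[0,0,0.0009]],"rotation":[[0,0,0],[0,0,0],[0,0,0]]}'
python3 -m pendant '{"dp":[[0,0,0],[0,0,0],[0,0,0],[0,0,0]],"rotation":[[0,0,0],[0,0,0],[0,0,0],[0,0,0]]}' 0.085
python3 -m pendant '{"dp":[[0,0,-0.03],[0,0,-0.09],[-0.04,0,-0.14],[-0.07,0,-0.16],[-0.07,0,-0.16],[-0.07,0,-0.16]],"rotation":[[0,0,0],[0,0,0],[0,0,0],[0,0,0],[0,0,0],[0,0,0]]}'
python3 -m pendant '{"dp":[[0,0,0],[0,0,0]],"rotation":[[0,0,0],[0,0,0]]}'
python3 - <<'E'
from h import *
a=grab("wrist"); b=grab("side"); save(a,"w12")
cv2.imwrite("pics/fin.png",np.hstack([cv2.resize(a['pixels'],(400,300)),cv2.resize(b['pixels'][40:240,180:447],(400,300))])[:,:,::-1])
E
```

```text
time: 41.32
tool_pos: [441.5, -249.4, 137.8]
tcp_rot: [3.141, -0.0, 0.076]
contact_force: [-1.7, 1.3, 4.8]
grip_width: 55.1
finger_force: 30.0
time: 41.82
tool_pos: [441.4, -249.4, 137.2]
tcp_rot: [3.142, 0.0, 0.076]
contact_force: [0.6, -0.2, 0.7]
grip_width: 84.7
finger_force: 0.0
time: 42.58
tool_pos: [371.8, -254.5, 296.7]
tcp_rot: [-3.141, 0.0, 0.076]
contact_force: [-0.1, 0.2, 0.4]
grip_width: 85.1
finger_force: 0.0
time: 42.82
tool_pos: [371.9, -254.4, 296.4]
tcp_rot: [-3.14, 0.001, 0.077]
contact_force: [0.1, 0.6, 0.0]
grip_width: 84.8
finger_force: 0.0
```

View pics/fin.png

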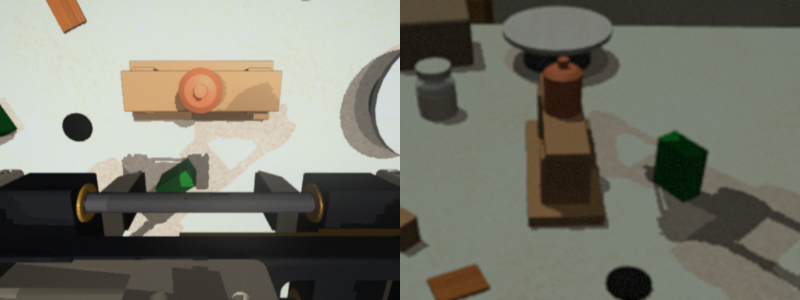

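The final views show the shelf level across both props and the jar upright at its middle, about (201,90) in the left half. The gripper is clear of everything, so I'm handing in.

```bash
python3 -c "
from plant import workorder; print(workorder.close_job())"
```

```text
the job is handed in; nothing more can be done
None
```

I built the tier in the order asked (cup, both tall props, shelf, jar), left the short prop untouched, let go of everything and handed the job in at about 43 s; the hand-in gave no verdict, but every position I measured was within about 1.5 mm of its target, and I checked prop B and the jar by picture only.

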